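# Roll the massage roller back into its gap in the row

## Robot

A 6-joint arm with a two-finger parallel gripper is mounted at the origin on the work surface. World frame = base frame: x ahead of the robot, y to its left, z up, the work surface at z = 0. Lengths are in m, angles in degrees, forces in N, time in s.
With the tool pointing down it reaches from about 0.4 to 0.825 m from the base axis. Payload 7 kg.
Tool frame: the origin (TCP) lies between the finger pads; the fingertips stand 19 mm ahead of it and the grasp point (between the pads) is the TCP; x points along the fingers, y is the direction in which the jaws open and shut, and the axes are right-handed (so a half turn about x gives the same grasp; the last joint's range is limited). The gripper opens to 88 mm and grips with 3 to 60 N. Pads are 19 mm wide; open, the fingers measure 130 mm over their backs; the gripper's body (78 mm by 193 mm) begins 47 mm behind the grasp point.
Start: joints at [90.361, 20.546, 0.682, 0, -70.136, -16.507], TCP at [0.188, 0.648, 0.246] pointing down, gripper open.
Joint ranges: [-176.03, 176.03], [-82.01, 121.73], [-58.28, 71.71], [-173.87, 95.51], [-174.79, -0.11], [-173.66, 173.66]. Speed limits (degrees/s): [136.94, 136.94, 172.46, 180, 180, 180].

## Interface

Orientations are given as [roll, pitch, yaw] about the fixed x, y, z axes, in that order (R = Rz(yaw) Ry(pitch) Rx(roll)).
In Python, from plant import * gives the robot as it stands.
- The arm moves only by the tool step_arm, never from a script. Its argument "steps" is a list of rows, each a list of 2 entries, a list of its own where there are three numbers: the shift along the tool's x, y, z in units of 0.02 m (1.0 is 0.02 m), then the turn about the tool's x in units of 6 degrees (1.0 is 6 degrees). A call has 1 to 20 rows; each row shifts and turns the commanded pose from where the row before left it, along the tool's axes as they then stand; what a row does not reach is not made up. A row lasts 1/12 s, in which the tool goes at most 41.7 mm and 7.16 degrees, less where a joint would pass 70% of its speed; a pose out of reach is approached as far as the arm can. A call with a number of a shift or a turn outside -1 to 1 is refused whole. A call with a gripper value outside its range is refused whole. "fingers" is the closure, from 0 (fully open) to 1 (shut), set as the call begins (left out, the last holds). The fingers move at their own pace and stop on an object; "grip_force" is the grip in N (left out, the last holds). Time passes only in rows, so rows that do not move let the fingers close. It gives the time, the measured TCP pose, the force and the opening at its end, in the units of the state.
- get_state(): the state, without advancing time (a new reading comes with each control period).
- capture(name): name is "side" or "top"; returns the picture (480x640x3 uint8, blue, green, red); there is no depth.
- camera_model(name): a dict with "intrinsics" (3x3 intrinsics, pixels), "rvec" (rotation vector, rad) and "tvec" (3), from world to camera coordinates, as OpenCV has them. Camera axes: x right, y down, z forward; pixel columns grow to the right and rows downward; lengths in m; the calibration is good to about 2 mm. A picture is of the moment at which its call begins. camera_model takes no time and is no camera call.
- close_job(): hands the job in, once; it reports no verdict.
The state is a dict: "time_s": time; "joints": joint angles; "qd": joint speeds; "joint_torque": joint torques, N m; "tcp_pos": TCP position; "eef_rot": TCP orientation; "contact_force": force on the tool from outside, world axes, zero at the start; "moment": the same for the moment, N m; "gripper_width": finger opening in m.
Only numpy, scipy, OpenCV 4.12 (cv2) and the standard library are available. Lean on these libraries where they do the work, as an engineer would, in place of code of your own. Each camera call takes 0.05 s, during which the arm holds its last target.

## Task

The wooden massage roller has been left lying near the front of the rattan shelf. With your fingertips on its top, roll it back along the slats into the gap between the toothbrush holder and the steel cup, and stop it there in line with the two of them, short of the perfume bottle behind, so that it lies still once you let go. Only roll it by its top: do not grip it, lift it or shove it from behind or from the ends, and leave the other things standing as they are, without the roller touching them.

Things in the scene. Friction and masses are not known exactly. Their poses are not given: they have to be found in the camera images.
- roller: dark brown ribbed wooden massage roller, cylinder 60 mm in diameter, 160 mm long, 0.2 to 0.4 kg, lying on the slats parallel to the row (within 3 degrees), 60 to 195 mm in front of it, opposite mid-gap. Origin: middle of its axis, 30 mm above the slats; own y along its length, x and z turn as it rolls. Under a press of 3 to 20 N its top moves twice as far as its axis; drag keeps it still when left
- shelf: fixed low rattan shelf on the counter, 380 mm front to back (own x, away from the robot), 660 mm wide (own y), turned up to 15 degrees; its top is smooth, flat bamboo slats running front to back. Origin: centre of its footprint at counter height; slat tops 120 mm above it. The row of holder and cup is parallel to its width.
- holder: cream ceramic toothbrush holder, round, 72 mm in diameter, 98 mm tall, with a blue toothbrush standing in it up to 180 mm above the slats; loose, at one side of the gap (left or right). Origin: centre of its underside, on the slats. Own x points to the back of the shelf, square to the row.
- cup: stainless steel cup, round, straight-sided, 76 mm in diameter, 87 mm tall, open at the top; loose, at the other side of the gap, its centre 310 mm from the holder's. Origin: centre of its underside, on the slats.
- perfume: small closed amber glass perfume bottle with black cap, 48 mm wide, 30 mm deep (own x), 90 mm tall; loose, behind the gap, its centre about 85 mm behind the line through holder and cup. Origin: centre of its underside, on the slats.
- comb: red plastic comb, 180 mm long (own x), 34 mm wide, 5 mm thick, lying flat on the slats near the shelf's right-hand end. Origin: centre of its underside, on the slats.
Mind the look-alikes: they are no part of the job. Several things have the shape of the cup; the one meant has the colours described above.

How it is judged:
By the outcome, as a careful person would: the job done as asked, in the order asked, and still so for the second after the job is handed in, with the robot touching nothing.
It also fails if it takes over 61 s, if anything falls off the work surface, if the arm or the gripper's body presses on something with over 40 N, if the wrist force passes 120 N, or if a joint passes its speed limit or range.

## Working session

There is one attempt and no reset: what is moved stays moved. The work goes in short steps, Python scripts to look and compute and a tool call to move; the robot and the scene stay as the last step left them, time stands still between calls to the robot, and variables do not carry over. Pictures are saved under pics/ and viewed, and the job is handed in when it is done.

Besides the shell and the picture viewer there is one more tool, called by a JSON object that holds its "op" and its "data", one argument or row to a line. step_arm: Moves the arm, as the interface text tells. Its arguments: {"type":"object","properties":{"steps":{"type":"array","items":{"type":"array"}},"fingers":{"type":"number"},"grip_force":{"type":"number"}},"required":["steps"]}

```bash
ls; mkdir -p pics; python3 - <<'E'
from plant import *
import cv2
for n in("side","top"):
    cv2.imwrite(f"pics/{n}0.png",capture(n)); print(camera_model(n))
print(get_state())
E
```

```text
pics
{'intrinsics': array([[434.7599087 ,   0.        , 312.46544822],
       [  0.        , 434.7599087 , 238.00098914],
       [  0.        ,   0.        ,   1.        ]]), 'rvec': array([ 2.31304051, -0.50011978,  0.19636508]), 'tvec': array([-0.46471082,  0.22504694,  0.87547425])}
{'intrinsics': array([[608.99903818,   0.        , 319.30238104],
       [  0.        , 608.99903818, 243.92572952],
       [  0.        ,   0.        ,   1.        ]]), 'rvec': array([ 2.13775084, -2.14651758,  0.1376952 ]), 'tvec': array([0.00480478, 0.5260425 , 1.43829225])}
{'time_s': 0.1, 'joints': array([ 9.03628058e+01,  2.05867034e+01,  6.38936896e-01, -1.72237042e-02,
       -7.01375234e+01, -1.65080321e+01]), 'qd': array([-0.00870579, -0.0114385 ,  0.12248113,  0.1620413 , -0.03497392,
       -0.05478053]), 'joint_torque': array([-1.48266099e-03, -5.84166527e+01,  2.93747878e+01,  7.01554790e+00,
        1.00657847e-02, -5.52878294e-05]), 'tcp_pos': array([0.18759922, 0.64796987, 0.24472442]), 'eef_rot': array([  95.7597161 ,   89.91318618, -100.39137421]), 'contact_force': array([-0.27416452,  0.07064341,  0.26583829]), 'moment': array([ 0.02979541, -0.02921122,  0.01695498]), 'gripper_width': 0.087506858602675}
```

View pics/side0.png

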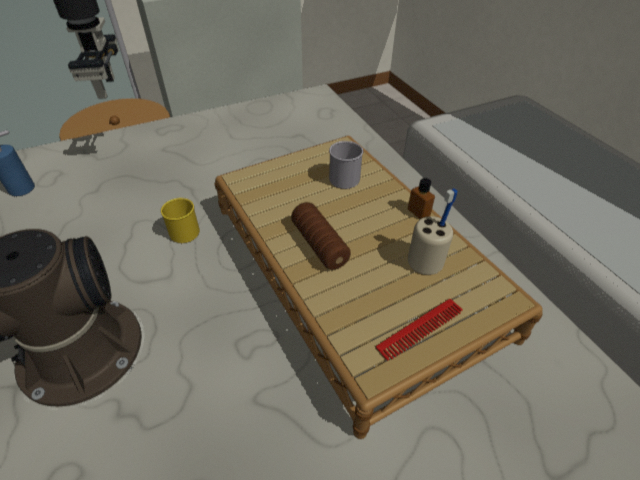

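View pics/top0.png

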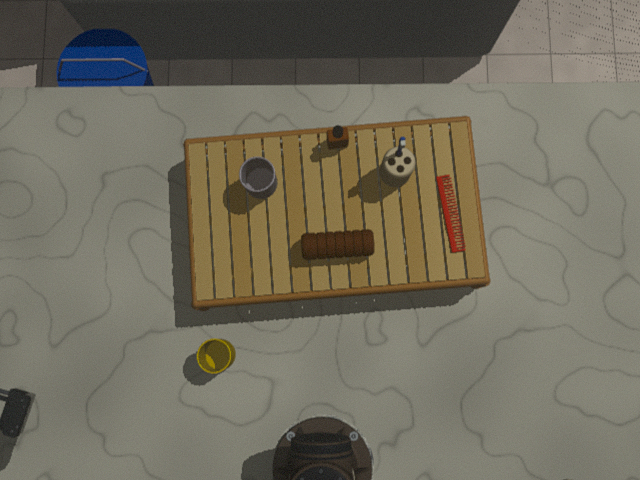

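Side view: roller at (320,237), steel cup (345,165), holder (430,245), perfume (422,200). Top view: cup rim (258,175), holder top (398,165), perfume (337,137), roller (337,244). The yellow cup is a look-alike. Next I'll measure these.

```bash
cat > h.py <<'E'
import numpy as np, cv2
from plant import *
def cam(n):
    c=camera_model(n);R=cv2.Rodrigues(np.array(c['rvec']))[0];return np.array(c['intrinsics']),R,np.array(c['tvec']).ravel()
def ray(n,px,z):
    K,R,t=cam(n);C=-R.T@t
    d=np.linalg.solve(K,np.vstack([np.asarray(px,float).reshape(-1,2).T,np.ones(np.asarray(px).size//2)]))
    d=(R.T@d).T
    return C+d*((z-C[2])/d[:,2])[:,None]
def proj(n,P):
    c=camera_model(n);return cv2.projectPoints(np.asarray(P,float).reshape(-1,1,3),np.array(c['rvec']),np.array(c['tvec']),np.array(c['intrinsics']),None)[0].reshape(-1,2)
def biggest(m,roi):
    x0,y0,x1,y1=roi;k=np.zeros_like(m);k[y0:y1,x0:x1]=m[y0:y1,x0:x1]
    cs,_=cv2.findContours(k,cv2.RETR_EXTERNAL,cv2.CHAIN_APPROX_NONE);return max(cs,key=cv2.contourArea)
E
python3 - <<'E'
from h import *
im=cv2.imread('pics/top0.png');hsv=cv2.cvtColor(im,cv2.COLOR_BGR2HSV)
for p in [(337,244),(320,240),(258,160),(258,178),(275,175),(398,160),(390,165),(337,137),(338,128),(300,200),(270,230),(260,197)]: print(p,hsv[p[1],p[0]])
v=np.hstack([cv2.resize(im[110:270,220:430],None,fx=3.5,fy=3.5,interpolation=cv2.INTER_CUBIC)]);cv2.imwrite('pics/z.png',v)
s=cv2.imread('pics/side0.png');cv2.imwrite('pics/zs.png',cv2.resize(s[130:290,270:480],None,fx=3.5,fy=3.5,interpolation=cv2.INTER_CUBIC))
E
```

```text
(337, 244) [ 15 190  71]
(320, 240) [ 13 164  73]
(258, 160) [16 67 57]
(258, 178) [19 42 67]
(275, 175) [ 8 42 92]
(398, 160) [ 22  67 153]
(390, 165) [21 81 98]
(337, 137) [22 65 43]
(338, 128) [16 83 40]
(300, 200) [ 20 131 134]
(270, 230) [ 21 123 149]
(260, 197) [14 60 55]
```

View pics/z.png

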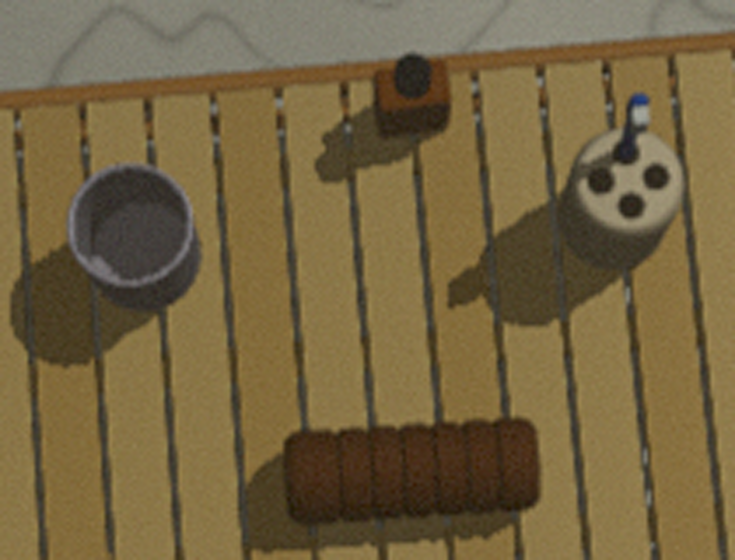

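View pics/zs.png

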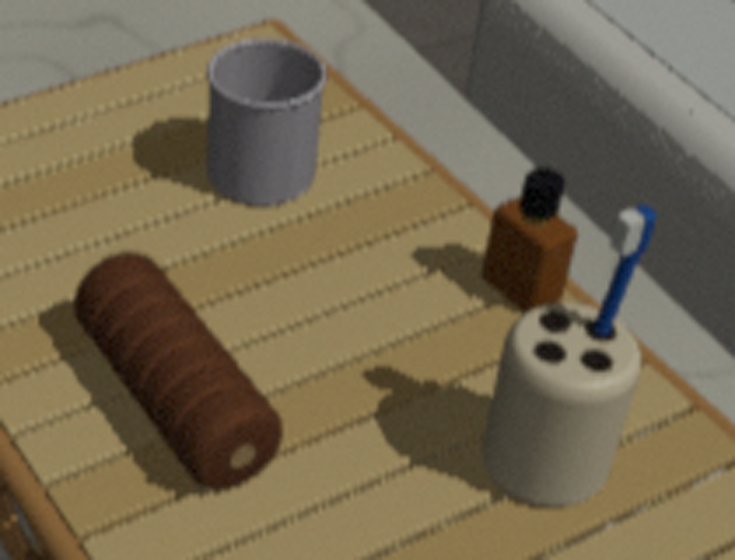

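```bash
cat > meas.py <<'E'
from h import *
def measure(im,si=None):
    hsv=cv2.cvtColor(im,cv2.COLOR_BGR2HSV);b,g,r=[im[...,i].astype(int) for i in range(3)]
    out={}
    m=((hsv[...,1]<70)&(hsv[...,2]>20)).astype(np.uint8)*255
    m=((hsv[...,1]<62)).astype(np.uint8)*255
    return hsv,m
E
python3 - <<'E'
from h import *
im=cv2.imread('pics/top0.png');lab=cv2.cvtColor(cv2.GaussianBlur(im,(3,3),0),cv2.COLOR_BGR2LAB).astype(int)
hsv=cv2.cvtColor(im,cv2.COLOR_BGR2HSV)
L,a,b=[lab[...,i] for i in range(3)]
for n,p in dict(roller=(337,244),cup=(258,178),rim=(274,175),hold=(398,160),slat=(300,220),shad=(235,200),rsh=(297,250)).items(): print(n,lab[p[1],p[0]])
masks={'cup':((b<136),(225,150,290,205)),'holder':((b<146)&(L>110),(375,140,420,190)),'roller':((a>137)&(L<95),(285,220,390,270))}
v=im.copy()
for n,(m,roi) in masks.items():
    c=biggest(m.astype(np.uint8)*255,roi); print(n,cv2.contourArea(c),cv2.boundingRect(c),cv2.minEnclosingCircle(c),cv2.minAreaRect(c)); cv2.drawContours(v,[c],-1,(0,255,0),1)
    np.save(n+'.npy',c)
cv2.imwrite('pics/z2.png',cv2.resize(v[110:270,220:430],None,fx=3.5,fy=3.5,interpolation=cv2.INTER_NEAREST))
E
```

```text
roller [ 54 136 146]
cup [ 69 129 131]
rim [110 130 129]
hold [151 127 145]
slat [119 130 159]
shad [ 68 129 147]
rsh [ 68 129 147]
cup 1127.0 (240, 157, 37, 42) ((257.9053955078125, 177.79730224609375), 21.412309646606445) ((258.0, 177.5), (41.0, 36.0), 90.0)
holder 433.5 (385, 148, 30, 28) ((399.74139404296875, 161.5), 14.951951026916504) ((401.45086669921875, 163.74346923828125), (23.12982940673828, 28.9706974029541), 52.594642639160156)
roller 16.0 (337, 236, 6, 9) ((339.5, 240.0), 4.272101879119873) ((339.1486511230469, 240.1081085205078), (4.93196964263916, 7.726752281188965), 9.462322235107422)
```

View pics/z2.png

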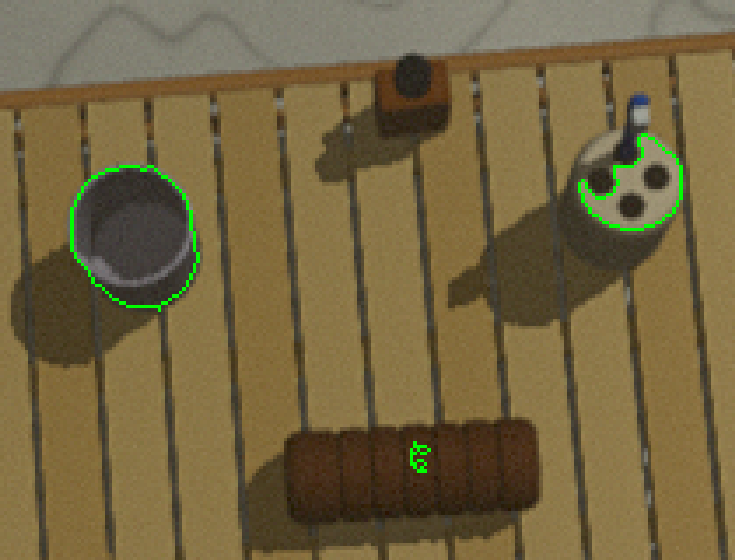

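```bash
python3 - <<'E'
from h import *
im=cv2.imread('pics/top0.png');lab=cv2.cvtColor(cv2.GaussianBlur(im,(3,3),0),cv2.COLOR_BGR2LAB).astype(int)
L,a,b=[lab[...,i] for i in range(3)]
def fitc(P):
    A=np.c_[2*P,np.ones(len(P))];s=np.linalg.lstsq(A,(P**2).sum(1),rcond=None)[0];return s[:2],np.sqrt(s[2]+s[:2]@s[:2])
c=np.load('cup.npy').reshape(-1,2); c=c[(c[:,1]<176)]
cup,rc=fitc(ray('top',c,.207)[:,:2]);print('cup',cup,rc)
h=np.load('holder.npy');h=cv2.convexHull(h).reshape(-1,2);h=h[(h[:,1]>158)|(h[:,0]>404)]
hol,rh=fitc(ray('top',h,.216)[:,:2]);print('hol',hol,rh)
m=((a>=132)&(L<80)).astype(np.uint8)*255
m=cv2.morphologyEx(m,cv2.MORPH_CLOSE,np.ones((5,5)))
c=biggest(m,(285,220,390,270));r=cv2.minAreaRect(c);bx=cv2.boxPoints(r);print(r)
# silhouette edges about axis height
B=ray('top',bx,.15)[:,:2];print('roller c',B.mean(0),[np.linalg.norm(B[i]-B[(i+1)%4]) for i in range(4)],B)
d=cup-hol;print('dist',np.linalg.norm(d));u=d/np.linalg.norm(d);n=np.array([u[1],-u[0]]);n*=np.sign(n[0]);print('u',u,'n',n,'ang',np.degrees(np.arctan2(n[1],n[0])))
mid=(cup+hol)/2;rc_=B.mean(0);print('mid',mid,'dist back',(mid-rc_)@n,'lat',(mid-rc_)@u)
e=B[1]-B[0];e2=B[2]-B[1];e=e if np.linalg.norm(e)>np.linalg.norm(e2) else e2;print('axis ang vs u',np.degrees(np.arctan2(e[1],e[0])-np.arctan2(u[1],u[0])))
v=im.copy();cv2.drawContours(v,[c],-1,(0,255,0),1)
s=cv2.imread('pics/side0.png')
t=np.linspace(0,2*np.pi,60);C=np.c_[np.cos(t),np.sin(t)]
for img,nm in((v,'top'),(s,'side')):
    for p,R,zs in((cup,.038,(.12,.207)),(hol,.036,(.12,.218))):
        for z in zs: cv2.polylines(img,[np.round(proj(nm,np.c_[p+R*C,np.full(60,z)])).astype(int)],True,(0,255,0) if z<.13 else (255,0,255),1)
    for sg in (-.08,.08):
        P=np.c_[rc_+np.outer(.03*C[:,0],n)+sg*u, .15+.03*C[:,1]]
        cv2.polylines(img,[np.round(proj(nm,P)).astype(int)],True,(255,255,0),1)
cv2.imwrite('pics/o_top.png',cv2.resize(v[110:310,180:500],None,fx=2.5,fy=2.5))
cv2.imwrite('pics/o_side.png',cv2.resize(s[130:290,270:480],None,fx=3.5,fy=3.5))
E
```

```text
cup [0.65768523 0.1363141 ] 0.03740574431255206
hol [ 0.68028394 -0.1744687 ] 0.03158401994782188
((337.2086486816406, 244.5465545654297), (28.010404586791992, 71.99320983886719), 86.633544921875)
roller c [ 0.50851607 -0.03876941] [np.float64(0.16138965031317387), np.float64(0.06319063691076823), np.float64(0.16033413786780482), np.float64(0.06322389851906719)] [[ 0.53570539  0.04341404]
 [ 0.54445002 -0.11773853]
 [ 0.48131651 -0.12042488]
 [ 0.47259234  0.03967173]]
dist 0.3116033508544656
u [-0.07252396  0.99736667] n [0.99736667 0.07252396] ang 4.158968189705334
mid [ 0.66898458 -0.0190773 ] dist back 0.16147409784647657 lat 0.008002443799921627
axis ang vs u -181.0529675777279
```

View pics/o_top.png

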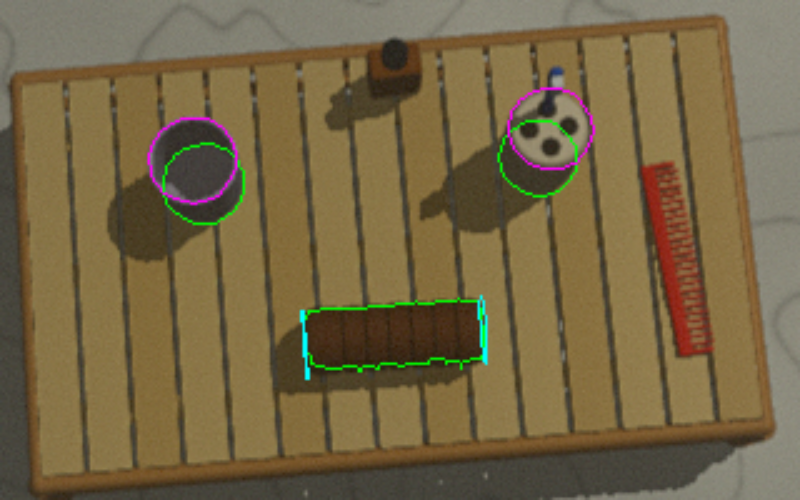

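View pics/o_side.png

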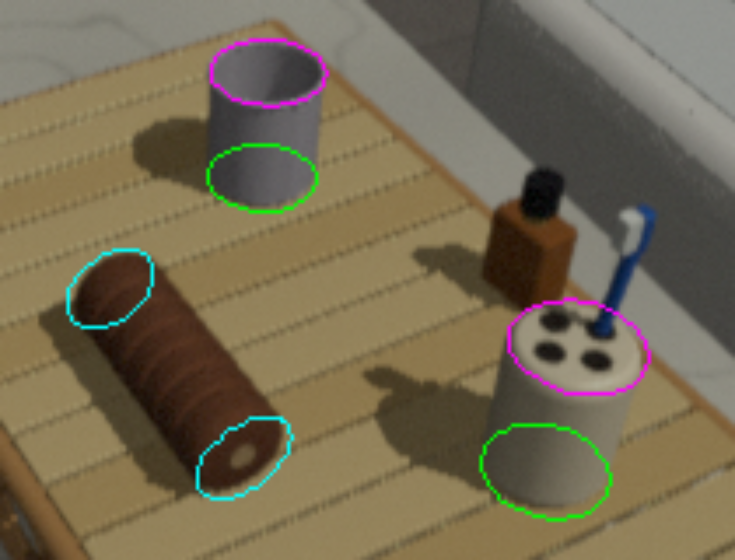

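```bash
cat >> h.py <<'E'
from scipy.spatial.transform import Rotation as Ro
n_=np.array([0.99736667,0.07252396,0]);u_=np.array([-0.07252396,0.99736667,0]);mid_=np.array([0.66898458,-0.0190773])
def st():
    s=get_state();R=Ro.from_euler('xyz',s['eef_rot'],degrees=True).as_matrix();return s,R
E
python3 - <<'E'
from h import *
s,R=st();print(R.round(3),s['tcp_pos'])
for sg in(1,-1):
    a=np.degrees(np.arctan2(np.cross(R[:,1],sg*n_)@R[:,0],R[:,1]@(sg*n_)));print('turn for y=%d n'%sg,a,'units',a/6)
E
```

```text
[[-0.    -0.278 -0.961]
 [-0.001 -0.961  0.278]
 [-1.     0.002 -0.   ]] [0.18759922 0.64796987 0.24472442]
turn for y=1 n -110.31004242128775 units -18.385007070214623
turn for y=-1 n 69.68995757871225 units 11.614992929785375
```

{"op": "step_arm", "data": {
  "steps": [
    [[-1, 0, 0], 1],
    [[-1, 0, 0], 1],
    [[0, 0, 0], 1],
    [[0, 0, 0], 1],
    [[0, 0, 0], 1],
    [[0, 0, 0], 1],
    [[0, 0, 0], 1],
    [[0, 0, 0], 1],
    [[0, 0, 0], 1],
    [[0, 0, 0], 1],
    [[0, 0, 0], 1],
    [[0, 0, 0], 0.615],
    [[0, 0, 0], 0]
  ],
  "fingers": 1,
  "grip_force": 10
}}

```text
time_s: 1.18
tcp_pos: [0.1876, 0.6481, 0.285]
eef_rot: [163.8, 89.9, -102.3]
contact_force: [-0.4, 0.3, 0.5]
gripper_width: 0.0065
```

```bash
cat > go.py <<'E'
from h import *
import sys
s,R=st();t=np.array([float(v) for v in sys.argv[1:4]])
p=s['tcp_pos'];print('tcp',p.round(4),'t',s['time_s'],'j',s['joints'].round(1));print('R',R.round(4).tolist());print('units',(R.T@(t-p)/.02).round(3),'row-n,u of tcp',(p[:2]-mid_)@n_[:2],(p[:2]-mid_)@u_[:2],s['contact_force'].round(2),s['gripper_width'])
E
python3 go.py .4946 -.0398 .225
```

```text
tcp [0.1876 0.6481 0.285 ] t 1.1833 j [ 90.4  19.4   4.2  -0.  -74.8 -86.4]
R [[-0.0002, -0.9976, -0.0697], [-0.001, -0.0697, 0.9976], [-1.0, 0.0003, -0.0009]]
units [  3.031 -12.916 -35.379] row-n,u of tcp -0.4317039803619415 0.7003583552164598 [-0.36  0.33  0.53] 0.006489168120525184
```

{"op": "step_arm", "data": {
  "steps": [
    [[0, -0.36, -0.98], 0],
    [[0, -0.36, -0.98], 0],
    [[0, -0.36, -0.98], 0],
    [[0, -0.36, -0.98], 0],
    [[0, -0.36, -0.98], 0],
    [[0, -0.36, -0.98], 0],
    [[0, -0.36, -0.98], 0],
    [[0, -0.36, -0.98], 0],
    [[0, -0.36, -0.98], 0],
    [[0, -0.36, -0.98], 0],
    [[0, -0.36, -0.98], 0],
    [[0, -0.36, -0.98], 0],
    [[0, -0.36, -0.98], 0],
    [[0, -0.36, -0.98], 0],
    [[0, -0.36, -0.98], 0],
    [[0, -0.36, -0.98], 0],
    [[0, -0.36, -0.98], 0],
    [[0, -0.36, -0.98], 0]
  ]
}}

```text
time_s: 2.68
tcp_pos: [0.3429, 0.3043, 0.2855]
eef_rot: [-1.7, 90.0, 92.6]
contact_force: [-0.2, 0.8, 0.1]
gripper_width: 0.0004
```

{"op": "step_arm", "data": {
  "steps": [
    [[0, -0.36, -0.98], 0],
    [[0, -0.36, -0.98], 0],
    [[0, -0.36, -0.98], 0],
    [[0, -0.36, -0.98], 0],
    [[0, -0.36, -0.98], 0],
    [[0, -0.36, -0.98], 0],
    [[0, -0.36, -0.98], 0],
    [[0, -0.36, -0.98], 0],
    [[0, -0.36, -0.98], 0],
    [[0, -0.36, -0.98], 0],
    [[0, -0.36, -0.98], 0],
    [[0, -0.36, -0.98], 0],
    [[0, -0.36, -0.98], 0],
    [[0, -0.36, -0.98], 0],
    [[0, -0.36, -0.98], 0],
    [[0, -0.36, -0.98], 0],
    [[0, -0.36, -0.98], 0],
    [[0, -0.36, -0.98], 0],
    [[0, 0, 0], 0],
    [[0, 0, 0], 0]
  ]
}}

```text
time_s: 4.35
tcp_pos: [0.4972, -0.0378, 0.2852]
eef_rot: [96.2, 89.9, -169.8]
contact_force: [0.2, -0.1, 0.1]
gripper_width: 0.0003
```

```bash
python3 go.py .4946 -.0398 .225
python3 - <<'E'
from h import *
cv2.imwrite('pics/side1.png',capture('side'))
E
```

```text
tcp [ 0.4972 -0.0378  0.2852] t 4.35 j [ 18.3   2.3 -17.3  -0.  -70.4 -14.2]
R [[-0.0009, -0.9975, -0.0712], [-0.0002, -0.0712, 0.9975], [-1.0, 0.0009, -0.0001]]
units [ 3.008  0.135 -0.089] row-n,u of tcp -0.1726713472022817 -0.006245878560300837 [ 0.2  -0.13  0.08] 0.0003277420839198317
```

View pics/side1.png

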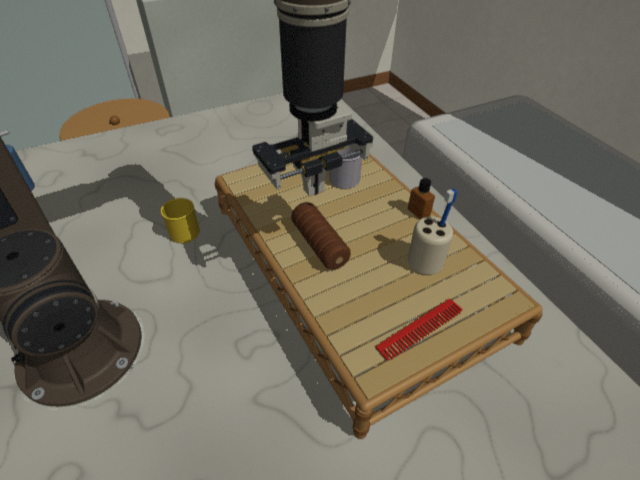

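{"op": "step_arm", "data": {
  "steps": [
    [[1, 0.135, -0.09], 0],
    [[1, 0, 0], 0],
    [[1, 0, 0], 0],
    [[0.9, 0, 0], 0],
    [[0, 0, 0], 0],
    [[0, 0, 0], 0]
  ]
}}

```text
time_s: 4.9
tcp_pos: [0.4943, -0.0382, 0.2075]
eef_rot: [108.2, 89.9, -157.6]
contact_force: [0.8, 0.2, 0.7]
gripper_width: 0.0001
```

```bash
python3 go.py .4946 -.0398 .199
python3 - <<'E'
from h import *
im=capture('side');cv2.imwrite('pics/side2.png',cv2.resize(im[110:300,220:470],None,fx=3,fy=3))
E
```

```text
tcp [ 0.4943 -0.0382  0.2075] t 4.9 j [ 18.3   5.3 -24.6   0.  -60.2 -14.1]
R [[-0.0015, -0.9973, -0.074], [-0.0006, -0.074, 0.9973], [-1.0, 0.0015, -0.0005]]
units [ 0.423 -0.009 -0.079] row-n,u of tcp -0.17560679407998045 -0.00643574166564636 [0.82 0.23 0.7 ] 0.0001404173701602444
```

View pics/side2.png

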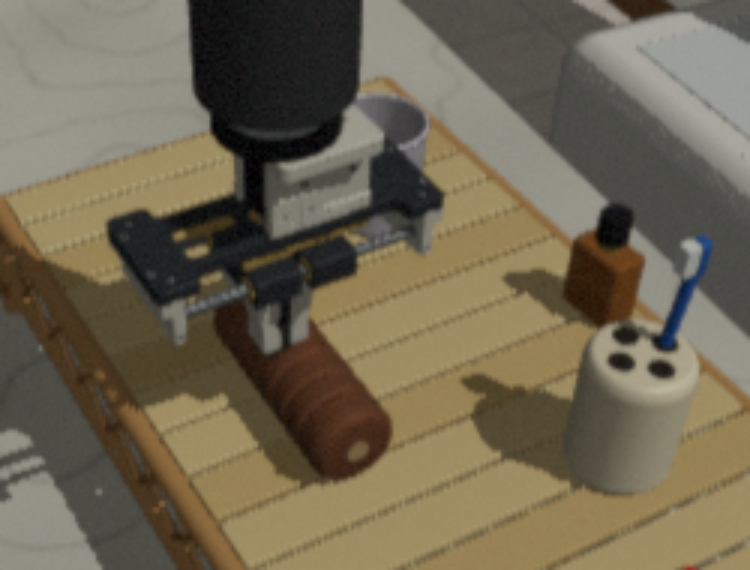

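{"op": "step_arm", "data": {
  "steps": [
    [[0.2, 0, 0], 0],
    [[0.15, 0, 0], 0],
    [[0.1, 0, 0], 0],
    [[0, 0, 0], 0],
    [[0, 0, 0], 0]
  ]
}}

```text
time_s: 5.37
tcp_pos: [0.4951, -0.0385, 0.1989]
eef_rot: [-79.8, 90.0, 14.4]
contact_force: [-0.6, 0.2, 0.7]
gripper_width: 0.0003
```

{"op": "step_arm", "data": {
  "steps": [
    [[0.05, 0, 0], 0],
    [[0.05, 0, 0], 0],
    [[0, 0, 0], 0],
    [[0, 0, 0], 0]
  ]
}}

```text
time_s: 5.7
tcp_pos: [0.4966, -0.0385, 0.1985]
eef_rot: [-94.9, 89.8, -0.7]
contact_force: [-0.0, 0.6, 10.0]
gripper_width: 0.0005
```

{"op": "step_arm", "data": {
  "steps": [
    [[0, -0.15, 0], 0],
    [[0, -0.25, 0], 0],
    [[0, -0.25, 0], 0],
    [[0, -0.25, 0], 0]
  ]
}}

```text
time_s: 6.03
tcp_pos: [0.5149, -0.0374, 0.1989]
eef_rot: [-99.3, 89.7, -5.1]
contact_force: [-0.9, -1.2, 14.2]
gripper_width: 0.0002
```

```bash
python3 go.py .4946 -.0398 .199
```

```text
tcp [ 0.5149 -0.0374  0.1989] t 6.0333 j [ 17.7   7.6 -23.3   0.1 -58.9 -13.6]
R [[0.0046, -0.9973, -0.0736], [-0.0004, -0.0736, 0.9973], [-1.0, -0.0046, -0.0008]]
units [-0.009  1.023 -0.046] row-n,u of tcp -0.1549719549663414 -0.007085048123069716 [-0.87 -1.21 14.22] 0.00024778676158074134
```

{"op": "step_arm", "data": {
  "steps": [
    [[-0.02, -0.25, 0], 0],
    [[0, -0.25, 0], 0],
    [[0, -0.25, 0], 0],
    [[0, -0.25, 0], 0],
    [[0, -0.25, 0], 0],
    [[0, 0, 0], 0],
    [[0, 0, 0], 0]
  ]
}}

```text
time_s: 6.62
tcp_pos: [0.5398, -0.0358, 0.1989]
eef_rot: [-105.5, 89.8, -11.3]
contact_force: [0.1, -1.9, 8.7]
gripper_width: 0.0002
```

```bash
python3 go.py .4946 -.0398 .199
python3 - <<'E'
from h import *
im=capture('side');cv2.imwrite('pics/side3.png',cv2.resize(im[110:300,220:470],None,fx=3,fy=3))
im=capture('top');cv2.imwrite('pics/top3.png',cv2.resize(im[110:300,180:500],None,fx=2.5,fy=2.5))
E
```

```text
tcp [ 0.5398 -0.0358  0.1989] t 6.6167 j [ 17.    9.9 -20.4   0.1 -59.5 -12.9]
R [[0.004, -0.9973, -0.0732], [-0.0008, -0.0732, 0.9973], [-1.0, -0.0039, -0.0011]]
units [-0.016  2.266 -0.032] row-n,u of tcp -0.1301077048087975 -0.007344082797238871 [ 0.14 -1.86  8.75] 0.00024349078025004875
```

View pics/side3.png

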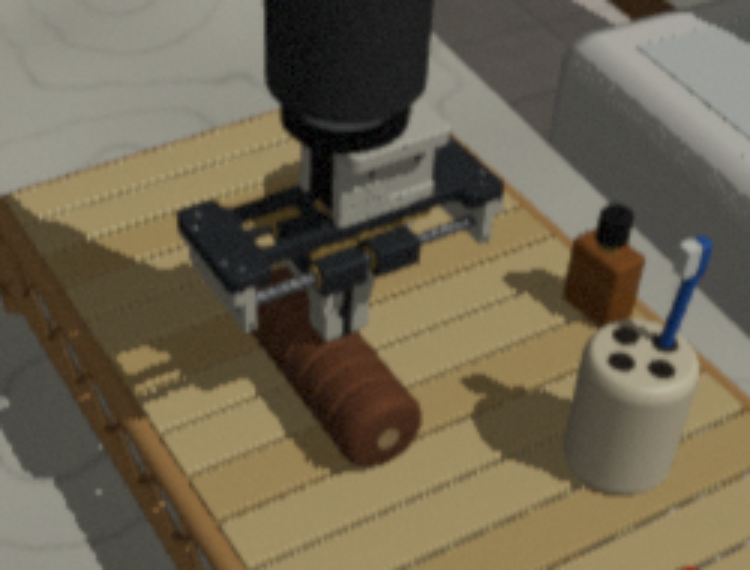

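View pics/top3.png

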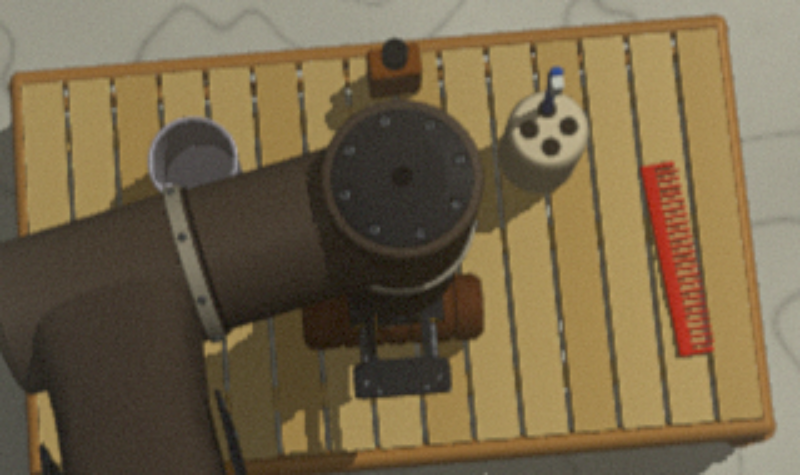

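{"op": "step_arm", "data": {
  "steps": [
    [[0, -0.25, 0], 0],
    [[0, -0.25, 0], 0],
    [[0, 0, 0], 0],
    [[-0.25, 0, 0], 0],
    [[-0.25, 0, 0], 0],
    [[0, 0.5, 0], 0],
    [[0, 0.5, 0], 0],
    [[0, 0.45, 0], 0],
    [[0, 0, 0], 0],
    [[0.2, 0, 0], 0],
    [[0.2, 0, 0], 0],
    [[0.08, 0, 0], 0],
    [[0, 0, 0], 0],
    [[0, 0, 0], 0]
  ]
}}

```text
time_s: 7.88
tcp_pos: [0.5202, -0.0366, 0.1982]
eef_rot: [-98.2, 89.9, -4.0]
contact_force: [-0.5, 0.5, 7.5]
gripper_width: 0.0005
```

```bash
python3 go.py .4946 -.0398 .199
```

```text
tcp [ 0.5202 -0.0366  0.1982] t 7.8833 j [ 17.6   8.2 -22.6   0.1 -59.1 -13.4]
R [[0.0024, -0.9973, -0.0733], [-0.0002, -0.0733, 0.9973], [-1.0, -0.0024, -0.0003]]
units [-0.041  1.29  -0.063] row-n,u of tcp -0.14963283999851895 -0.006733559763083192 [-0.5   0.54  7.46] 0.0005146546308291576
```

{"op": "step_arm", "data": {
  "steps": [
    [[0, -0.15, 0], 0],
    [[0, -0.25, 0], 0],
    [[0, -0.25, 0], 0],
    [[0, -0.25, 0], 0],
    [[0, -0.25, 0], 0],
    [[0, -0.25, 0], 0]
  ]
}}

```text
time_s: 8.38
tcp_pos: [0.5491, -0.0349, 0.1991]
eef_rot: [-103.1, 89.8, -8.8]
contact_force: [0.0, -1.5, 11.4]
gripper_width: 0.0004
```

{"op": "step_arm", "data": {
  "steps": [
    [[0, -0.25, 0], 0],
    [[0, -0.25, 0], 0],
    [[0, -0.25, 0], 0],
    [[0, -0.25, 0], 0],
    [[0, -0.25, 0], 0],
    [[0, -0.2, 0], 0],
    [[0, 0, 0], 0],
    [[0, 0, 0], 0]
  ]
}}

```text
time_s: 9.05
tcp_pos: [0.5774, -0.033, 0.1982]
eef_rot: [-114.4, 89.9, -20.2]
contact_force: [1.2, -1.2, 7.5]
gripper_width: 0.0002
```

```bash
python3 go.py .4946 -.0398 .199;python3 - <<'E'
from h import *
im=capture('side');cv2.imwrite('pics/side4f.png',im);cv2.imwrite('pics/side4.png',cv2.resize(im[110:300,220:470],None,fx=3,fy=3))
im=capture('top');cv2.imwrite('pics/top4.png',cv2.resize(im[110:300,180:500],None,fx=2.5,fy=2.5))
E
```

```text
tcp [ 0.5774 -0.033   0.1982] t 9.05 j [ 16.2  13.5 -15.8   0.1 -60.6 -12. ]
R [[0.0024, -0.9973, -0.0731], [-0.0009, -0.0731, 0.9973], [-1.0, -0.0023, -0.0011]]
units [-0.052  4.155 -0.038] row-n,u of tcp -0.09232365776087617 -0.007208104128848994 [ 1.25 -1.23  7.47] 0.0002317186518246361
```

View pics/side4.png

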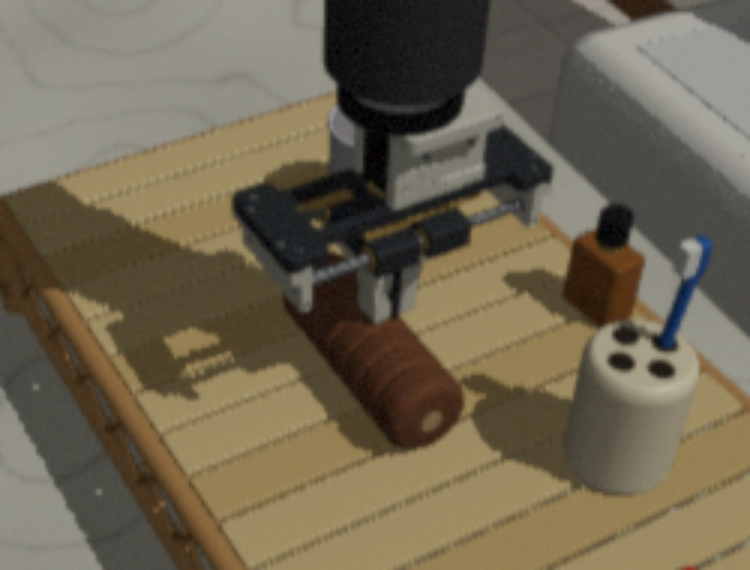

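View pics/top4.png

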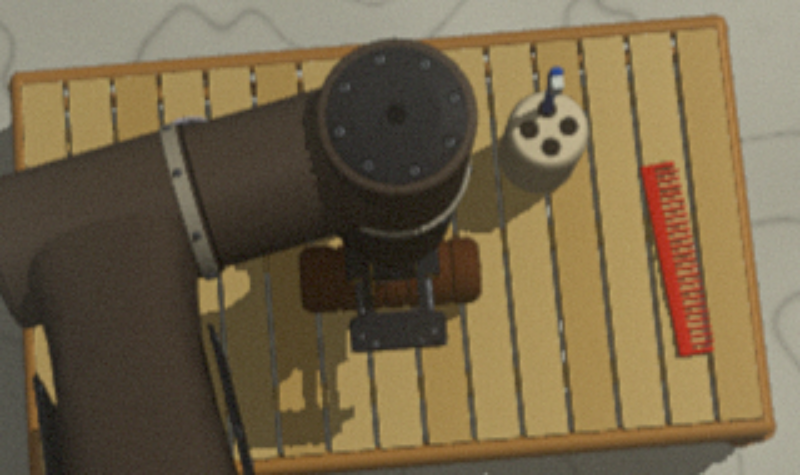

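{"op": "step_arm", "data": {
  "steps": [
    [[-0.25, 0, 0], 0],
    [[-0.25, 0, 0], 0],
    [[0, 0.5, 0], 0],
    [[0, 0.5, 0], 0],
    [[0, 0.45, 0], 0],
    [[0, 0, 0], 0],
    [[0.2, 0, 0], 0],
    [[0.2, 0, 0], 0],
    [[0.1, 0, 0], 0],
    [[0, 0, 0], 0],
    [[0, 0, 0], 0]
  ]
}}

```text
time_s: 10.07
tcp_pos: [0.548, -0.0346, 0.1981]
eef_rot: [-97.5, 89.9, -3.3]
contact_force: [-0.3, 0.5, 7.3]
gripper_width: 0.0006
```

```bash
python3 go.py .4946 -.0398 .199
```

```text
tcp [ 0.548  -0.0346  0.1981] t 10.0667 j [ 16.9  10.8 -19.3   0.  -59.8 -12.7]
R [[0.0021, -0.9973, -0.0732], [-0.0001, -0.0732, 0.9973], [-1.0, -0.0021, -0.0003]]
units [-0.049  2.68  -0.062] row-n,u of tcp -0.12182973209231696 -0.006749321660310153 [-0.35  0.52  7.25] 0.0005657306977622643
```

{"op": "step_arm", "data": {
  "steps": [
    [[0, -0.15, 0], 0],
    [[0, -0.25, 0], 0],
    [[0, -0.25, 0], 0],
    [[0, -0.25, 0], 0],
    [[0, -0.25, 0], 0],
    [[0, -0.25, 0], 0],
    [[0, -0.25, 0], 0],
    [[0, -0.25, 0], 0],
    [[0, -0.25, 0], 0],
    [[0, -0.25, 0], 0],
    [[0, -0.25, 0], 0],
    [[0, -0.2, 0], 0],
    [[0, 0, 0], 0],
    [[0, 0, 0], 0]
  ]
}}

```text
time_s: 11.23
tcp_pos: [0.6054, -0.031, 0.1983]
eef_rot: [-112.7, 89.8, -18.5]
contact_force: [0.5, -1.2, 7.6]
gripper_width: 0.0007
```

{"op": "step_arm", "data": {
  "steps": [
    [[-0.25, 0, 0], 0],
    [[-0.25, 0, 0], 0],
    [[0, 0.5, 0], 0],
    [[0, 0.5, 0], 0],
    [[0, 0.45, 0], 0],
    [[0, 0, 0], 0],
    [[0.2, 0, 0], 0],
    [[0.2, 0, 0], 0],
    [[0.1, 0, 0], 0],
    [[0, 0, 0], 0],
    [[0, 0, 0], 0]
  ]
}}

```text
time_s: 12.15
tcp_pos: [0.5758, -0.0326, 0.198]
eef_rot: [-98.4, 89.9, -4.2]
contact_force: [-0.5, 1.4, 6.8]
gripper_width: 0.0004
```

```bash
python3 go.py .4946 -.0398 .199;python3 - <<'E'
from h import *
im=capture('side');cv2.imwrite('pics/side5f.png',im);cv2.imwrite('pics/side5.png',cv2.resize(im[110:300,220:470],None,fx=3,fy=3))
im=capture('top');cv2.imwrite('pics/top5.png',cv2.resize(im[110:300,180:500],None,fx=2.5,fy=2.5))
E
```

```text
tcp [ 0.5758 -0.0326  0.198 ] t 12.15 j [ 16.2  13.4 -16.    0.  -60.6 -12. ]
R [[0.0018, -0.9973, -0.0732], [-0.0001, -0.0732, 0.9973], [-1.0, -0.0018, -0.0003]]
units [-0.056  4.073 -0.062] row-n,u of tcp -0.09396805921436249 -0.006723540987531401 [-0.54  1.41  6.81] 0.0004441501215424766
```

View pics/side5.png

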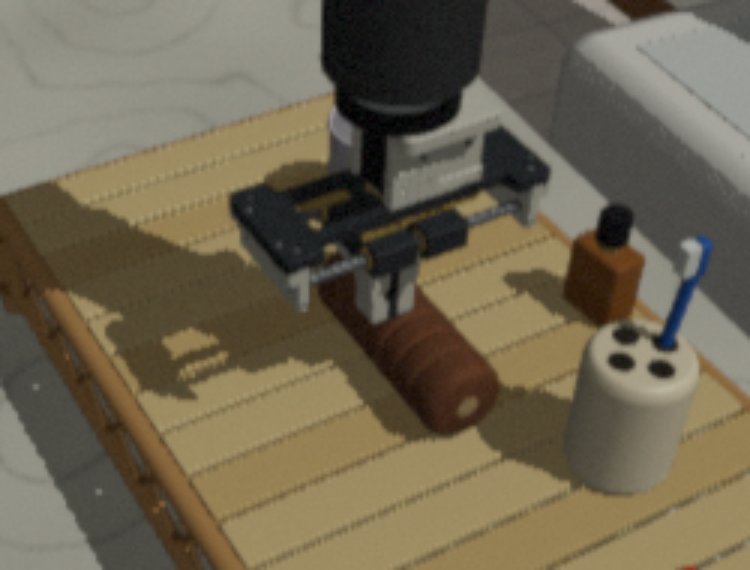

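View pics/top5.png

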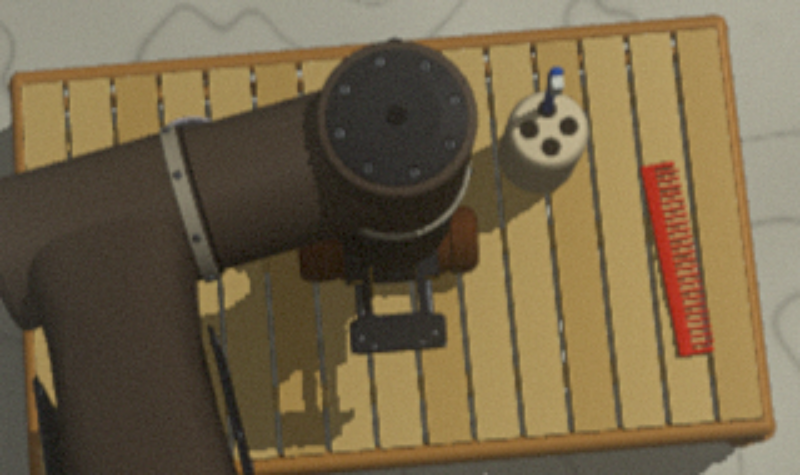

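```bash
python3 - <<'E'
from h import *
for nm,p in (('0',(270+243/3.5,130+457/3.5)),('4',(220+431/3,110+421/3)),('5',(220+467/3,110+405/3))):
    P=ray('side',p,.15)[0];d=P[:2]-mid_;print(nm,P,d@n_[:2],d@u_[:2])
E
```

```text
0 [ 0.51449109 -0.11870999  0.15      ] -0.16131241216573802 -0.08816584485449129
4 [ 0.57013854 -0.11438049  0.15      ] -0.1054975082941142 -0.08788351991870935
5 [ 0.59898336 -0.11152758  0.15      ] -0.076521746229521 -0.0871300592744687
```

{"op": "step_arm", "data": {
  "steps": [
    [[0, -0.15, 0], 0],
    [[0, -0.25, 0], 0],
    [[0, -0.25, 0], 0],
    [[0, -0.25, 0], 0],
    [[0, -0.25, 0], 0],
    [[0, -0.25, 0], 0],
    [[0, -0.25, 0], 0],
    [[0, -0.25, 0], 0],
    [[0, -0.25, 0], 0],
    [[0, -0.25, 0], 0],
    [[0, -0.25, 0], 0],
    [[0, -0.2, 0], 0],
    [[0, 0, 0], 0],
    [[0, 0, 0], 0]
  ]
}}

```text
time_s: 13.42
tcp_pos: [0.6333, -0.029, 0.1984]
eef_rot: [-113.6, 89.8, -19.4]
contact_force: [0.1, -1.6, 6.8]
gripper_width: 0.0004
```

{"op": "step_arm", "data": {
  "steps": [
    [[-0.25, 0, 0], 0],
    [[-0.25, 0, 0], 0],
    [[0, 0.5, 0], 0],
    [[0, 0.5, 0], 0],
    [[0, 0.45, 0], 0],
    [[0, 0, 0], 0],
    [[0.2, 0, 0], 0],
    [[0.2, 0, 0], 0],
    [[0.1, 0, 0], 0],
    [[0, 0, 0], 0],
    [[0, 0, 0], 0]
  ]
}}

```text
time_s: 14.33
tcp_pos: [0.6035, -0.0306, 0.1979]
eef_rot: [-99.1, 89.9, -4.9]
contact_force: [-1.4, 0.5, 5.3]
gripper_width: 0.0004
```

```bash
python3 go.py .4946 -.0398 .199;python3 - <<'E'
from h import *
im=capture('side');cv2.imwrite('pics/side6f.png',im);cv2.imwrite('pics/side6.png',cv2.resize(im[110:300,220:470],None,fx=3,fy=3))
im=capture('top');cv2.imwrite('pics/top6.png',cv2.resize(im[110:300,180:500],None,fx=2.5,fy=2.5))
E
```

```text
tcp [ 0.6035 -0.0306  0.1979] t 14.3333 j [ 15.6  15.9 -12.5   0.  -61.5 -11.5]
R [[0.0015, -0.9973, -0.073], [-0.0001, -0.073, 0.9973], [-1.0, -0.0015, -0.0002]]
units [-0.063  5.465 -0.061] row-n,u of tcp -0.06613347836445675 -0.0067399171035719095 [-1.45  0.5   5.3 ] 0.00035743291948868216
```

View pics/side6.png

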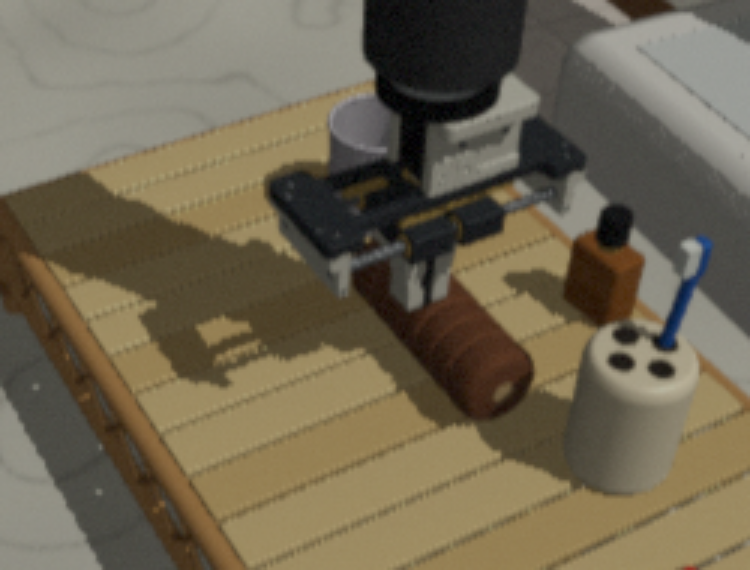

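View pics/top6.png

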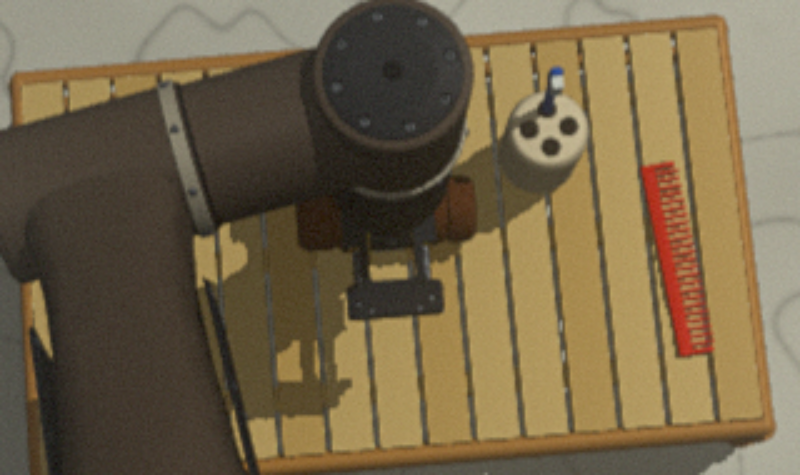

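{"op": "step_arm", "data": {
  "steps": [
    [[0.02, -0.15, 0], 0],
    [[0, -0.25, 0], 0],
    [[0, -0.25, 0], 0],
    [[0, -0.25, 0], 0],
    [[0, -0.25, 0], 0],
    [[0, -0.25, 0], 0],
    [[0, -0.25, 0], 0],
    [[0, -0.25, 0], 0],
    [[0, -0.25, 0], 0],
    [[0, -0.25, 0], 0],
    [[0, -0.25, 0], 0],
    [[0, -0.2, 0], 0],
    [[0, 0, 0], 0],
    [[0, 0, 0], 0]
  ]
}}

```text
time_s: 15.6
tcp_pos: [0.6615, -0.027, 0.1984]
eef_rot: [-109.6, 89.8, -15.4]
contact_force: [-0.2, -1.7, 9.2]
gripper_width: 0.0003
```

{"op": "step_arm", "data": {
  "steps": [
    [[-0.25, 0, 0], 0],
    [[-0.25, 0, 0], 0],
    [[0, 0.5, 0], 0],
    [[0, 0.5, 0], 0],
    [[0, 0.3, 0], 0],
    [[0, 0, 0], 0],
    [[0.2, 0, 0], 0],
    [[0.2, 0, 0], 0],
    [[0.1, 0, 0], 0],
    [[0, 0, 0], 0],
    [[0, 0, 0], 0]
  ]
}}

```text
time_s: 16.52
tcp_pos: [0.6351, -0.0283, 0.1984]
eef_rot: [-97.2, 89.8, -2.9]
contact_force: [-0.3, 1.1, 9.8]
gripper_width: 0.0009
```

```bash
python3 go.py .4946 -.0398 .199;python3 - <<'E'
from h import *
im=capture('side');cv2.imwrite('pics/side7f.png',im);cv2.imwrite('pics/side7.png',cv2.resize(im[110:300,220:470],None,fx=3,fy=3))
im=capture('top');cv2.imwrite('pics/top7.png',cv2.resize(im[110:300,180:500],None,fx=2.5,fy=2.5))
E
```

```text
tcp [ 0.6351 -0.0283  0.1984] t 16.5167 j [ 15.   18.6  -8.5   0.1 -62.7 -10.9]
R [[0.0033, -0.9973, -0.0734], [-0.0002, -0.0734, 0.9973], [-1.0, -0.0033, -0.0004]]
units [-0.056  7.047 -0.057] row-n,u of tcp -0.03448803020789863 -0.006763052686196973 [-0.3   1.05  9.85] 0.0009050396527830447
```

View pics/side7.png

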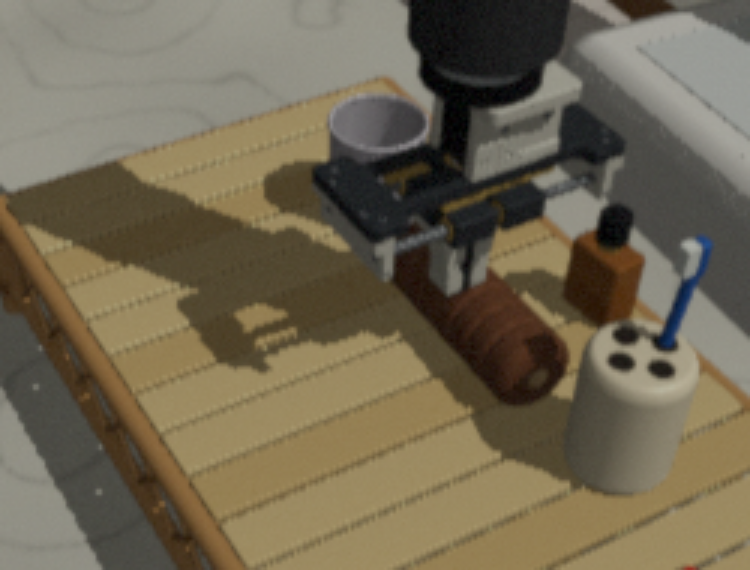

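View pics/top7.png

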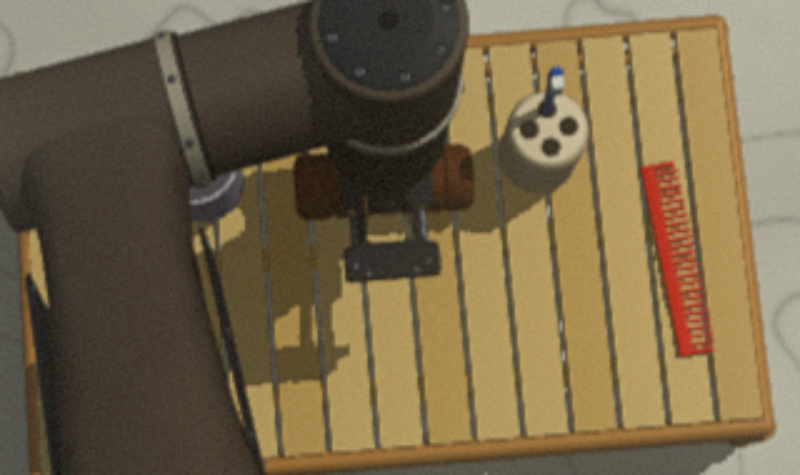

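```bash
python3 - <<'E'
from h import *
P=ray('side',(220+539/3,110+379/3),.15)[0];d=P[:2]-mid_;print(P,d@n_[:2],d@u_[:2])
for p in((472,177),(295,187)):
    P=ray('top',(180+p[0]/2.5,110+p[1]/2.5),.15)[0];d=P[:2]-mid_;print(P,d@n_[:2],d@u_[:2])
E
```

```text
[ 0.65563009 -0.11055804  0.15      ] -0.019953868996700968 -0.09027132377255365
[ 0.65398652 -0.11145307  0.15      ] -0.02165801942494212 -0.09104479341787755
[0.64572076 0.04911006 0.15      ] -0.01825733827406468 0.06969498807386966
```

{"op": "step_arm", "data": {
  "steps": [
    [[0, -0.15, 0], 0],
    [[0, -0.25, 0], 0],
    [[0, -0.25, 0], 0],
    [[0, -0.25, 0], 0],
    [[0, -0.25, 0], 0],
    [[0, -0.25, 0], 0],
    [[0, -0.25, 0], 0],
    [[0, -0.2, 0], 0],
    [[0, -0.1, 0], 0],
    [[0, 0, 0], 0],
    [[0, 0, 0], 0],
    [[0, 0, 0], 0]
  ]
}}

```text
time_s: 17.62
tcp_pos: [0.6746, -0.0259, 0.1992]
eef_rot: [-102.5, 89.7, -8.3]
contact_force: [0.5, -0.2, 11.3]
gripper_width: 0.0005
```

{"op": "step_arm", "data": {
  "steps": [
    [[-0.1, 0, 0], 0],
    [[-0.2, 0, 0], 0],
    [[-0.5, 0, 0], 0],
    [[-1, 0, 0], 0],
    [[-1, 0, 0], 0],
    [[-1, 0, 0], 0],
    [[-1, 0, 0], 0],
    [[0, 0, 0], 0],
    [[0, 1, 0], 0],
    [[0, 1, 0], 0],
    [[0, 1, 0], 0],
    [[0, 1, 0], 0],
    [[0, 1, 0], 0],
    [[0, 1, 0], 0],
    [[0, 1, 0], 0],
    [[0, 1, 0], 0],
    [[0, 1, 0], 0],
    [[0, 1, 0], 0],
    [[0, 0, 0], 0],
    [[0, 0, 0], 0]
  ]
}}

```text
time_s: 19.28
tcp_pos: [0.4725, -0.0402, 0.2937]
eef_rot: [-73.9, 89.9, 20.3]
contact_force: [0.3, -0.1, -0.2]
gripper_width: 0.0006
```

```bash
python3 go.py .4946 -.0398 .199;python3 - <<'E'
from h import *
im=capture('side');cv2.imwrite('pics/side8f.png',im);cv2.imwrite('pics/side8.png',cv2.resize(im[110:300,220:470],None,fx=3,fy=3))
im=capture('top');cv2.imwrite('pics/top8f.png',im);cv2.imwrite('pics/top8.png',cv2.resize(im[110:300,180:500],None,fx=2.5,fy=2.5))
E
```

```text
tcp [ 0.4725 -0.0402  0.2937] t 19.2833 j [ 19.   -0.6 -19.2  -0.  -71.4 -14.8]
R [[0.0013, -0.9973, -0.073], [0.0005, -0.073, 0.9973], [-1.0, -0.0013, 0.0004]]
units [ 4.736 -1.099 -0.064] row-n,u of tcp -0.19753962435765118 -0.006791924689703073 [ 0.33 -0.06 -0.17] 0.0005979973144036296
```

View pics/side8.png

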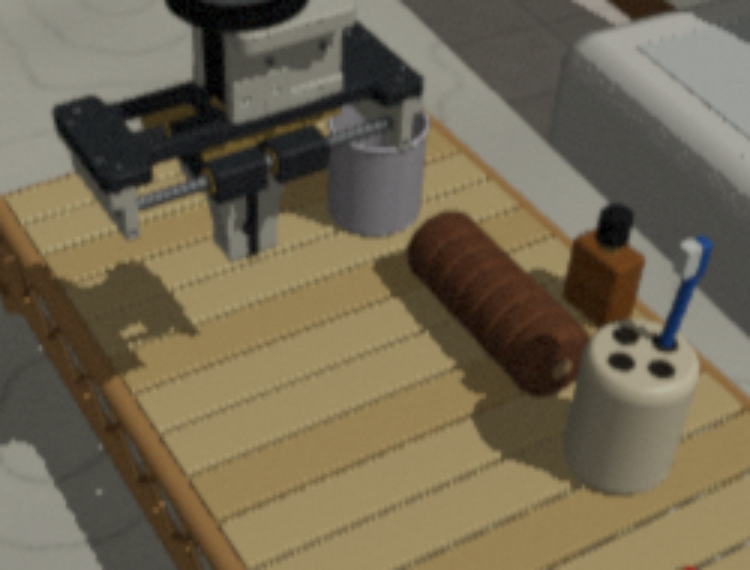

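View pics/top8.png

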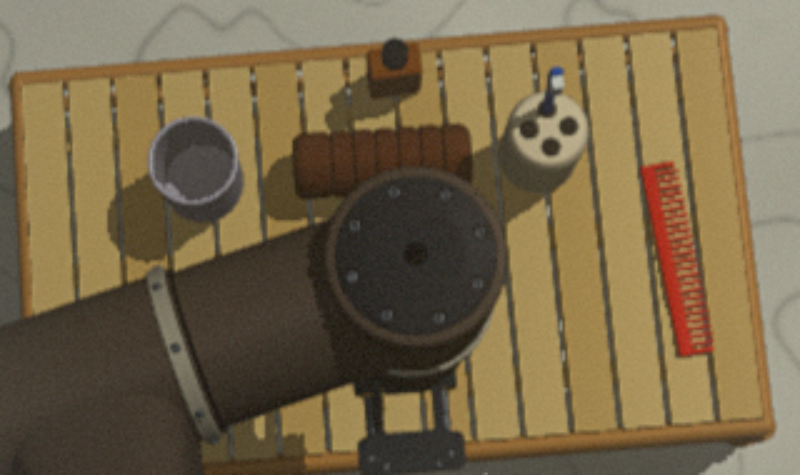

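{"op": "step_arm", "data": {
  "steps": [
    [[0, 0, 1], 0],
    [[0, 0, 1], 0],
    [[0, 0, 1], 0],
    [[0, 0, 1], 0],
    [[0, 0, 1], 0],
    [[0, 0, 1], 0],
    [[0, 0, 1], 0],
    [[0, 0, 1], 0],
    [[0, 0, 1], 0],
    [[0, 0, 1], 0],
    [[0, 0, 1], 0],
    [[0, 0, 1], 0],
    [[0, 0, 0], 0]
  ]
}}

```text
time_s: 20.47
tcp_pos: [0.4562, 0.2022, 0.2923]
eef_rot: [129.1, 90.0, -136.7]
contact_force: [0.8, 0.6, -0.0]
gripper_width: 0.0005
```

```bash
python3 - <<'E'
from h import *
im=capture('top');cv2.imwrite('pics/top9f.png',im)
lab=cv2.cvtColor(cv2.GaussianBlur(im,(3,3),0),cv2.COLOR_BGR2LAB).astype(int);L,a,b=[lab[...,i] for i in range(3)]
m=((a>=132)&(L<80)).astype(np.uint8)*255
m=cv2.morphologyEx(m,cv2.MORPH_CLOSE,np.ones((5,5)))
c=biggest(m,(285,156,378,195));r=cv2.minAreaRect(c);bx=cv2.boxPoints(r);B=ray('top',bx,.15)[:,:2]
e=B[1]-B[0];e2=B[2]-B[1];e=e if np.linalg.norm(e)>np.linalg.norm(e2) else e2
d=B.mean(0)-mid_;print(r,B.mean(0),[np.linalg.norm(B[i]-B[i-1]) for i in range(2)],'n,u',d@n_[:2],d@u_[:2],'ang',np.degrees(np.arctan2(e[1],e[0])-np.arctan2(u_[1],u_[0])))
P=ray('side',(220+563/3,110+366/3),.15)[0];q=P[:2]-mid_;print(q@n_[:2],q@u_[:2])
im2=cv2.imread('pics/top0.png');
print('diff perf/hold',[float(np.abs(im[y0:y1,x0:x1].astype(int)-im2[y0:y1,x0:x1]).mean()) for x0,y0,x1,y1 in((322,122,352,150),(378,148,418,186),(236,155,280,200),(435,172,470,255),(500,200,600,300))])
v=im.copy();cv2.drawContours(v,[c],-1,(0,255,0),1);cv2.imwrite('pics/top9.png',cv2.resize(v[110:300,180:500],None,fx=2.5,fy=2.5))
E
```

```text
((332.42596435546875, 173.41415405273438), (25.28221321105957, 71.31170654296875), 86.09950256347656) [ 0.6718135  -0.02910095] [np.float64(0.05901522156199489), np.float64(0.16253954569713527)] n,u 0.0020945161506308475 -0.010202420920899392 ang -180.5364953304485
0.001975219222503835 -0.08793522261285919
diff perf/hold [9.856746031746031, 12.093421052631578, 10.087878787878788, 13.064601262191623, 17.7798]
```

View pics/top9.png

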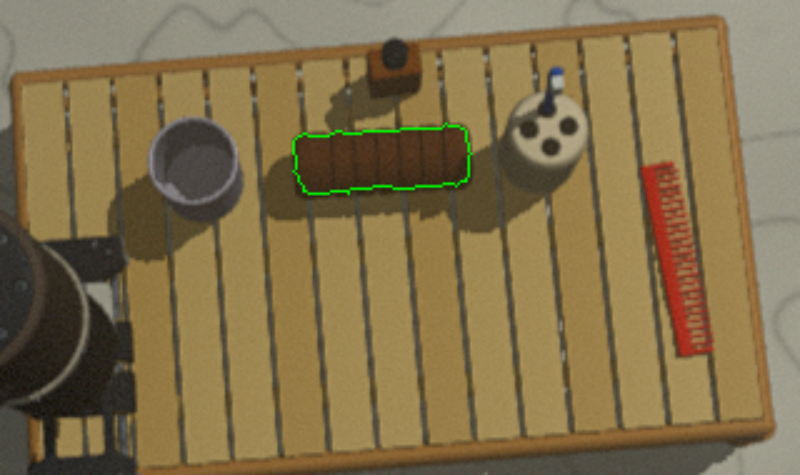

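```bash
python3 - <<'E'
from h import *
print(get_state()['contact_force']);print(close_job())
E
```

```text
[ 0.49117134 -0.37544621 -0.24686904]
the job is handed in; nothing more can be done
None
```

I rolled the roller back about 163 mm into the gap with six strokes of the closed fingertips on its top. The press stayed at about 5–14 N in the readings. I then lifted clear, moved the arm aside and handed the job in after about 20 s of the 61 s allowed.

**Last checks:**
- **Line with the row:** the top view puts the roller's axis about 2 mm behind the holder–cup line. The side view of its end agrees, also 2 mm, and the axis is within about 1° of the line.
- **Across the gap:** the roller sits about 10 mm right of mid-gap, close to the 8 mm it started with. That leaves roughly 29 mm to the holder, more to the cup, and about 38 mm to the perfume bottle.
- **Other things:** the holder, cup, perfume bottle and comb look unmoved by eye. I also compared the first and last top pictures pixel by pixel, but that told me nothing. Empty background differed as much as the objects did (17.8 against 10–13).
- **Lying still:** the roller was at the same spot in two pictures after release, about 1.2 s apart, and the arm's contact force was near zero when I handed in.

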